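# Switch the ball feeder over to the other jar

### The job

The feeder's seesaw gate is tipped towards one of the two steel jars. Press its raised pad down so that it rocks over to the other side, and only then push the stop's upright tab fully aside so that all three grinding balls run down the other chute into that jar. Do not touch the balls or disturb anything standing around; finish, hands clear, once the balls lie at rest in the jar.

Things in the scene. Friction and masses are not known exactly. Their poses are not given: they have to be found in the camera images.
- feeder: fixed bench-top feeder for grinding balls, sizes in mm: grey base plate 270 x 430 x 12 with a rocking gate in front, a sloping feed channel behind and a steel jar on either side. Origin on the bench below the middle of the gate's pivot; x points away from the robot to the channel, y to the left jar, z up. Base plate: x -50 to +220, y -215 to +215
- channel (a point): middle of the floor of the feed channel's lower end, at feeder x +28, 142 above the bench. The aluminium channel runs back along the feeder's x at y = 0, rising to x +200 (floor 163); 38 wide outside, walls 28 high, highest edge 197 above the bench
- gate (a joint): steel seesaw trough, 44 wide, 170 long (along feeder y). Positive: left end raised, right low, balls go to the right jar; negative: left end low, balls go left. -0.28 to +0.28 rad; top-heavy (0.5 kg): rests at either end, falls over by itself past level. About 1 N down on the raised pad rocks it; balls cannot tip it. Starts tipped either way
- gate_pivot (a point): middle of the gate's pivot, whose axis runs along the feeder's x, 100 above the bench
- pad_left (a point): centre of the top face of the left press pad: flat steel plate on the robot's side of the trough's left end; clear part feeder x -100 to -22, 50 wide (y), 5 thick. This point: feeder x -70, 65 left of the middle and 145 above the bench when raised; 75 and 125 level; 79 and 103 low. The trough's front wall rises 35 above the pad
- pad_right (a point): the same on the gate's right end (feeder y negative)
- stop (a joint): stop in the feed channel: a steel blade at feeder x +89 that slides across the channel to the feeder's +y (left). 0: shut, holds the balls back; 0.045 m: fully out, end stop. Starts within 4 mm of shut. Balls pass from about 0.025 on. Friction about 1.5 N; stays where it is left
- stop_tab (a point): centre of the top of the stop's upright grey tab, 24 (feeder x) x 10 (feeder y) mm; top 237, lower end 182 above the bench, 5 above the channel walls there. Pushing its right (-y) face to the left opens the stop
- jar_left (a point): centre of the inner floor of the left steel jar, 17 above the bench, at feeder y +160; the open jar is 84 outside and 76 inside diameter, 50 high, rim 62 above the bench
- jar_right (a point): the same for the right jar, at feeder y -160
- ball0_center (a point): centre of steel grinding ball 0, 25 mm diameter, about 64 g; the three wait in a row in the feed channel behind the stop (0 the lowest)
- ball0: grinding ball 0 itself; its origin is a point on its surface that turns as it rolls, so use the centre
- ball1_center (a point): centre of steel grinding ball 1, 25 mm diameter, about 64 g; the three wait in a row in the feed channel behind the stop (0 the lowest)
- ball1: grinding ball 1 itself; its origin is a point on its surface that turns as it rolls, so use the centre
- ball2_center (a point): centre of steel grinding ball 2, 25 mm diameter, about 64 g; the three wait in a row in the feed channel behind the stop (0 the lowest)
- ball2: grinding ball 2 itself; its origin is a point on its surface that turns as it rolls, so use the centre
- tube_rack: blue tube rack, 70 x 200 x 88 high (mm); loose; origin at the centre of its underside; to be left alone
- tip_box: teal pipette-tip box with a clear lid, 120 x 85 x 78 high (mm); loose; origin at the centre of its underside; to be left alone
- tip_box2: teal pipette-tip box with a blue lid, 120 x 85 x 78 high (mm); loose; origin at the centre of its underside; to be left alone
- sample_jar: glass jar with a brass-coloured lid, 80 diameter, 130 high, standing on the base plate to the right of the channel (mm); loose; origin at the centre of its underside; to be left alone
- spray_bottle: white spray bottle, 84 diameter, 220 high (mm); loose; origin at the centre of its underside; to be left alone
- screw_cap: blue screw cap, 32 diameter, 14 high, lying in front of the feeder (mm); loose; origin at the centre of its underside; to be left alone
- vial: small amber vial, 24 diameter, 45 high, standing in front of the feeder (mm); loose; origin at the centre of its underside; to be left alone

How it is judged:
By the outcome, as a careful person would: the job done as asked, in the order asked, and still so for the second after the job is handed in, with the robot touching nothing.
It also fails if it takes over 48 s, if anything falls off the work surface, if the arm or the gripper's body presses on something with over 40 N, if the wrist force passes 120 N, or if a joint passes its speed limit or range.

### The arm

A 6-joint arm with a two-finger parallel gripper is mounted at the origin on the work surface. World frame = base frame: x ahead of the robot, y to its left, z up, the work surface at z = 0. Lengths are in mm, angles in rad, forces in N, time in s.
With the tool pointing down it reaches from about 275 to 825 mm from the base axis. Payload 5.2 kg.
Tool frame: the origin (TCP) lies at the very end of the fingers, on their centre line; the grasp point (between the pads) lies 19 mm behind it; z points along the fingers, y is the line along which they close (so a half turn about z gives the same grasp; the last joint's range is limited). The gripper opens to 93 mm and grips with 3 to 60 N. Pads are 15 mm wide; open, the fingers measure 128 mm over their backs; the gripper's body (75 mm by 188 mm) begins 65 mm behind the grasp point.
Start: joints at [-1.439, 0.259, 1.535, -0, 1.348, -0.203], TCP at [180.74, -519.459, 218.653] pointing down, gripper open.
Joint ranges: [-3.14, 3.14], [-0.91, 2.08], [0.19, 2.58], [-1.22, 4.36], [0.22, 2.71], [-3.12, 3.12]. Speed limits (rad/s): [2.57, 2.57, 3.14, 3.14, 3.14, 3.14].

### API

Orientations are given as [roll, pitch, yaw] about the fixed x, y, z axes, in that order (R = Rz(yaw) Ry(pitch) Rx(roll)).
In Python, from bench import robot gives the robot as it stands. The module is installed in compiled form; this text tells all that it offers. Calls block until the motion is done:
- robot.move_ptp(position, orientation): joint-space move of the TCP to a pose.
- robot.move_linear(position, ori=None, speed=150, f_stop=None): straight line of the TCP; ori=None keeps the orientation; speed is the mean speed in mm/s. With f_stop (N) it stops when the force on the tool has changed by that much, and returns True; else False.
- robot.move_j(angles): joint-space move.
- robot.move_gripper(opening): opening from 0.0 (shut) to 1.0 (fully open); the grip force is fixed at half the most; returns when the fingers have stopped.
- robot.sleep(seconds).
- robot.inverse_kinematics(position, orientation): joint angles nearest the present ones, or None.
- robot.get_image(name): name is "scene" or "top" or "wrist"; returns a dict with "img" (420x560x3 uint8, blue, green, red), "fovy" (degrees; the focal length in pixels is half the picture's height over the tangent of half this angle, whatever the lens; pixels are square), "cx", "cy" (the principal point, pixels), "k1" (the pictures are not rectified: a ray, as slopes to the right and down, at radius r is drawn at 1 + k1 r^2 times it, then the intrinsics apply), "eye" and "orientation" of the camera in the world. Camera axes: x right, y down, z forward; pixel columns grow to the right and rows downward; lengths in mm; the calibration is good to about 2 mm. A picture is of the moment at which its call begins. There is no depth.
A pose or a line that the arm cannot do raises robot.MotionError and nothing moves.
- robot.hand_in(): hands the job in; it is judged then, once.
Readings, each from a call of its own:
- robot.current_t(): time.
- robot.current_qpos(): joint angles.
- robot.current_joint_vel(): joint speeds.
- robot.current_joint_efforts(): joint torques, N m.
- robot.current_tcp_pos(): TCP position.
- robot.current_eef_rot(): TCP orientation.
- robot.current_contact_force(): force on the tool from outside, world axes, zero at the start.
- robot.current_ft_torque(): the same for the moment, N m.
- robot.current_gripper_width(): opening from 0.0 (shut) to 1.0 (fully open).
- robot.current_finger_force(): force on a finger pad.
Only numpy, scipy, OpenCV 4.12 (cv2) and the standard library are available. Lean on these libraries where they do the work, as an engineer would, in place of code of your own. Each camera call takes 0.05 s, during which the arm holds its last target. There are 200 camera calls.

## Working session

There is one attempt and no reset: what is moved stays moved. The work goes in short steps, each a Python script; the robot and the scene stay as the last script left them, time stands still between calls to the robot, and variables do not carry over. Pictures are saved under pics/ and viewed, at most 10 in all, crops included, and the job is handed in when it is done.

```bash
mkdir -p pics
cat > h.py <<'E'
import numpy as np, cv2
from scipy.spatial.transform import Rotation as R
from bench import robot
def cam(n,save=None):
    d=robot.get_image(n)
    if save: cv2.imwrite('pics/'+save,d['img'])
    return d
def ray(d,u,v):
    f=d['img'].shape[0]/2/np.tan(np.radians(d['fovy'])/2)
    p=np.array([(u-d['cx'])/f,(v-d['cy'])/f]); q=p.copy()
    for _ in range(20): q=p/(1+d['k1']*(q@q))
    o=np.array(d['orientation'])
    M=R.from_euler('xyz',o).as_matrix() if o.size==3 else o.reshape(3,3)
    return np.array(d['eye']),M@np.array([q[0],q[1],1])
def onz(d,u,v,z):
    e,r=ray(d,u,v); return e+r*(z-e[2])/r[2]
E
python3 - <<'E'
from h import *
for n in('top','scene'):
    d=cam(n,n+'0.png'); print(n,{k:v for k,v in d.items() if k!='img'})
print(robot.current_t(),robot.current_eef_rot())
E
```

```text
top {'fovy': 48.33226230637242, 'cx': 277.61297345290416, 'cy': 212.9576516991194, 'k1': 0.037460270263831266, 'eye': array([ 341.74214334,   20.84784799, 1367.45891889]), 'orientation': array([-2.96134194,  0.01514062, -1.5625806 ])}
scene {'fovy': 44.57915897873059, 'cx': 285.04096509484236, 'cy': 212.28712140802304, 'k1': 0.02470758647351394, 'eye': array([1253.80320294,  105.84574729, 1128.68978855]), 'orientation': array([-2.50798032, -0.01435464,  1.67034618])}
0.1 [-3.14000464e+00 -2.81167520e-04  3.34738282e-01]
```

View pics/top0.png

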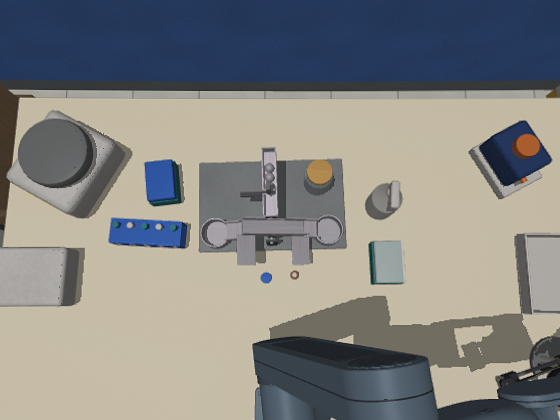

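View pics/scene0.png

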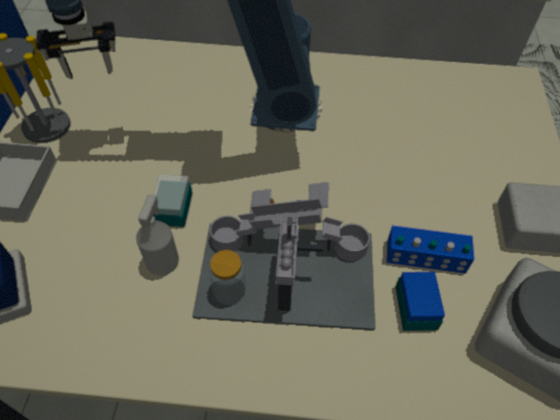

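Run:
```python
from h import *
t=cv2.imread('pics/top0.png')[135:290,190:355]; s=cv2.imread('pics/scene0.png')[175:330,190:385]
a=cv2.resize(t,None,fx=3.6,fy=3.6,interpolation=cv2.INTER_CUBIC)
b=cv2.resize(s,None,fx=3.6,fy=3.6,interpolation=cv2.INTER_CUBIC)
cv2.imwrite('pics/tc.png',a); cv2.imwrite('pics/sc.png',b)
d=cam('top')
for c in[(199,164),(342,160),(347,248),(200,252)]: print(c,onz(d,*c,12).round(1))
```

```text
(199, 164) [736.8 280.9  12. ]
(342, 160) [ 750.9 -148.2   12. ]
(347, 248) [ 486.6 -158.4   12. ]
(200, 252) [472.1 267.8  12. ]
```

View pics/tc.png

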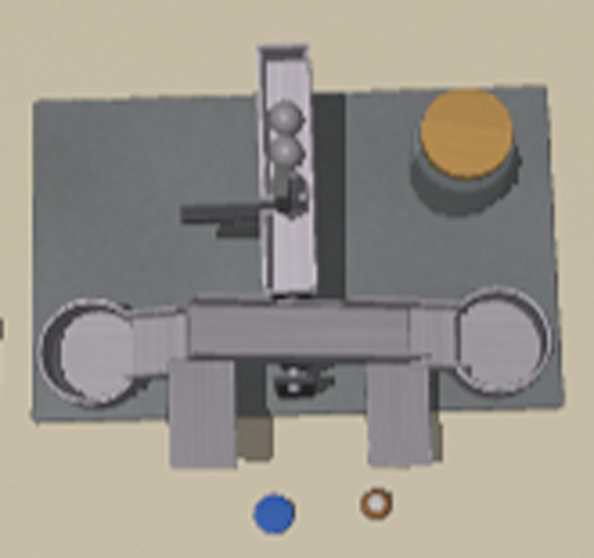

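View pics/sc.png

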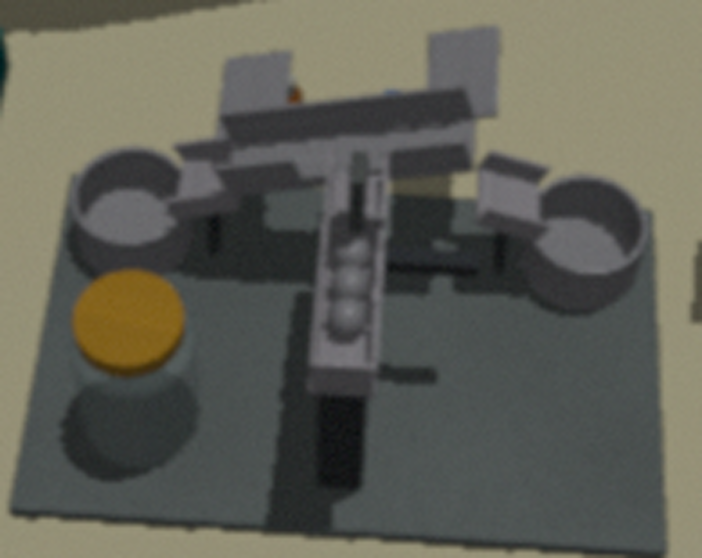

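The left pad is raised: in the top crop it is larger with a wide shadow gap (≈(204,415)), and in the scene crop it stands clearly higher (≈(464,70)). So the balls must go left. Plate corners put the feeder origin at about (527, 57) with yaw 0.036. Next I go above the left pad and look from close by.

```bash
cat >> h.py <<'E'
YAW=0.036; O=np.array([526.7,57.4])
def W(x,y,z):
    c,s=np.cos(YAW),np.sin(YAW); return [O[0]+c*x-s*y,O[1]+s*x+c*y,z]
def F(p):
    c,s=np.cos(YAW),np.sin(YAW); a,b=p[0]-O[0],p[1]-O[1]; return np.round([c*a+s*b,-s*a+c*b,p[2]],1)
ORI=[np.pi,0,YAW]
def proj(d,p):
    f=d['img'].shape[0]/2/np.tan(np.radians(d['fovy'])/2)
    q=R.from_euler('xyz',d['orientation']).as_matrix().T@(np.array(p)-d['eye'])
    q=q[:2]/q[2]; q=q*(1+d['k1']*(q@q)); return (q*f+[d['cx'],d['cy']]).round(1)
E
python3 - <<'E'
from h import *
p=robot.current_tcp_pos(); d=cam('top')
print('pad front edge',F(onz(d,246.7,264.7,145)),'pad R',F(onz(d,301.5,264.5,103)))
print('chan far end L/R',F(onz(d,262,148,191)),F(onz(d,276,148,191)))
robot.move_gripper(0)
robot.move_linear([p[0],p[1],330],speed=250)
robot.move_ptp(W(-72,68,260),ORI)
d=cam('wrist','w1.png'); print(d['eye'],d['orientation'],robot.current_t(),robot.current_tcp_pos(),robot.current_qpos())
for q in[(-70,65,145),(89,0,237),(28,0,142)]: print(q,proj(d,W(*q)))
E
```

```text
pad front edge [-97.4  66.7 145. ] pad R [-98.1 -77.4 103. ]
chan far end L/R [202.9  18.1 191. ] [201.7 -18.6 191. ]
[523.86496816 124.92720459 425.65639836] [ 2.87673076e+00 -6.27234709e-04 -1.53540349e+00] 4.775 [452.62065216 122.10190052 259.99687002] [ 2.50394115e-02  8.36875417e-02  1.64733066e+00 -1.89270838e-04
  1.41050772e+00  1.56093614e+00]
(-70, 65, 145) [280.7 202.2]
(89, 0, 237) [413.7 -64.2]
(28, 0, 142) [358.9  87. ]
```

View pics/w1.png

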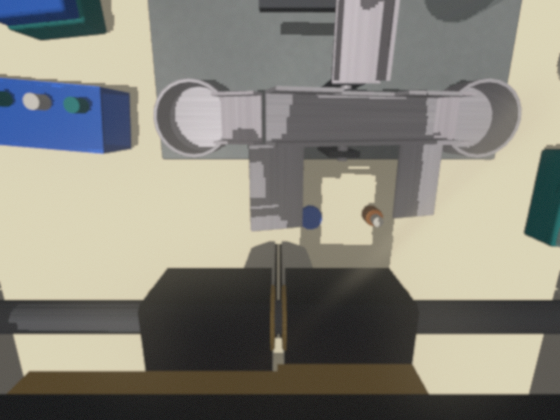

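The wrist view shows the left pad at about (277,188) under the fingers, within 2–3 mm of the prediction, so I press now. The gate will be checked from above before the stop is touched.

Run:
```python
from h import *
robot.move_linear(W(-72,68,170),speed=150)
print('touch',robot.move_linear(W(-72,70,114),speed=50,f_stop=10),robot.current_tcp_pos(),robot.current_contact_force())
robot.sleep(.4)
robot.move_linear(W(-72,68,300),speed=200)
robot.move_ptp(W(15,-45,310),ORI)
w=cam('wrist','w2.png'); s=cam('scene'); 
print(robot.current_t())
for q in[(89,0,237),(89,0,182),(28,0,142),(89,-19,177),(89,19,177)]: print(q,proj(w,W(*q)),proj(s,W(*q)))
b=cv2.resize(s['img'][175:300,190:385],(560,359),interpolation=cv2.INTER_CUBIC)
cv2.imwrite('pics/m2.png',np.vstack([b,w['img'][:240]]))
```

```text
touch False [452.49419519 124.78193477 114.28796755] [-0.07881675 -0.33731387  0.67027033]
9.0
(89, 0, 237) [214.5 117.7] [287.7 218.2]
(89, 0, 182) [226.5 118.4] [287.2 232.6]
(28, 0, 142) [235.  179.1] [288.5 220.7]
(89, -19, 177) [248.7 118.4] [278.7 233.3]
(89, 19, 177) [206.1 118.5] [295.6 234.4]
```

View pics/m2.png

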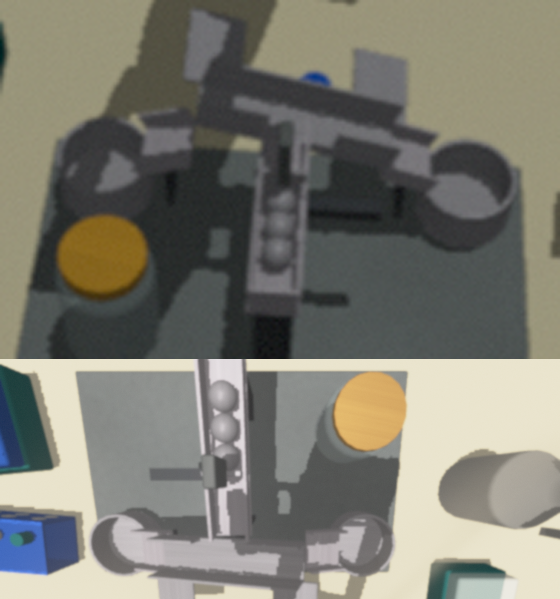

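The gate has rocked: in the scene crop the right pad at (210,45) is now high and the left end low. The tab top sits at about (209,113) in the wrist picture, i.e. feeder (91, +3), still shut. Now I push the tab from its right side.

Run:
```python
from h import *
robot.move_linear(W(90,-48,300),speed=200)
robot.move_linear(W(90,-48,206),speed=120)
print('clear F',robot.current_contact_force(),F(robot.current_tcp_pos()))
r=robot.move_linear(W(90,55,206),speed=50,f_stop=9)
print('stop hit',r,F(robot.current_tcp_pos()),robot.current_contact_force(),robot.current_t())
robot.sleep(.3)
p=F(robot.current_tcp_pos())
robot.move_linear(W(90,p[1]-20,206),speed=80)
robot.move_linear(W(90,p[1]-20,330),speed=150)
robot.move_ptp(W(-100,-40,330),ORI)
robot.sleep(1)
w=cam('wrist');s=cam('scene')
b=cv2.resize(s['img'][175:300,190:385],(560,359),interpolation=cv2.INTER_CUBIC)
cv2.imwrite('pics/m3.png',np.vstack([b,w['img'][:240]])); print(robot.current_t())
```

```text
clear F [-0.93358101 -0.13220981  0.3736258 ] [ 90.4 -48.1 207.1]
stop hit True [ 90.   26.7 205.9] [ 0.63458675 -3.91410316  3.71890206] 11.8583
15.4333
```

View pics/m3.png

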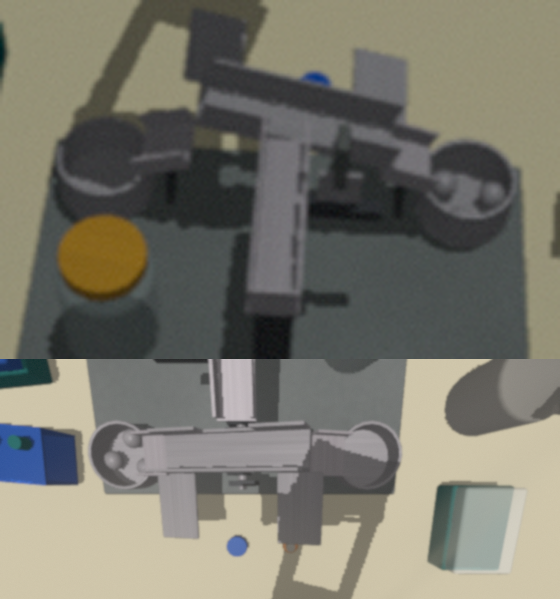

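The channel is empty and two balls show in the left jar ((445,182) and (492,193) in the scene crop). A third may be hidden at the chute mouth ((150,464)), so I take a look from over the left side.

Run:
```python
from h import *
robot.move_ptp(W(-80,150,330),ORI); robot.sleep(.5)
w=cam('wrist'); robot.sleep(.7); w2=cam('wrist')
print('change',cv2.absdiff(w['img'],w2['img'])[:240].max(), robot.current_t())
print(proj(w2,W(0,160,17)),[proj(w2,W(91,y,237)) for y in(35,45,48)])
c=w2['img'][0:240,120:460]
cv2.imwrite('pics/m4.png',cv2.resize(c,None,fx=2.3,fy=2.3,interpolation=cv2.INTER_CUBIC))
```

```text
change 45 17.5167
[271.  116.1] [array([442.6, -25.3]), array([428.4, -25.3]), array([424.1, -25.3])]
```

View pics/m4.png

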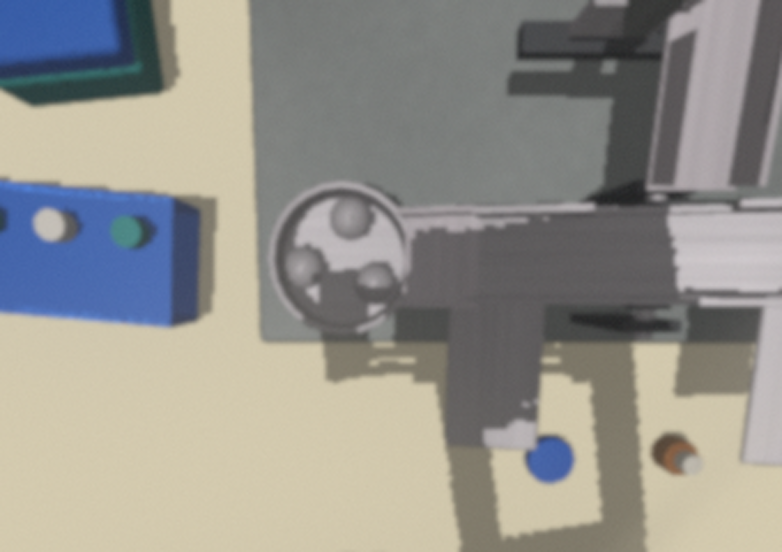

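All three balls lie in the left jar (crop pixels (350,216), (304,266) and (376,279)). The tab is about 47 mm out, at its end stop. I wait briefly for rest and hand in.

Run:
```python
from h import *
robot.sleep(2); a=cam('wrist'); robot.sleep(.6); b=cam('wrist')
c=lambda d:cv2.GaussianBlur(d['img'][70:150,230:310],(5,5),0)
print(cv2.absdiff(c(a),c(b)).max(),robot.current_t()); print(robot.hand_in())
```

```text
2 20.2167
the job is handed in; nothing more can be done
None
```

I rocked the gate over to the left, then pushed the stop fully aside; all three balls lie at rest in the left jar, and the job was handed in at about 20 s with the arm clear and nothing else visibly disturbed.

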